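# Lock the mosaic transport case

### The arm

A 6-joint arm with a two-finger parallel gripper is mounted at the origin on the work surface. World frame = base frame: x ahead of the robot, y to its left, z up, the work surface at z = 0. Lengths are in m, angles in rad, forces in N, time in s.
With the tool pointing down it reaches from about 0.3 to 0.875 m from the base axis. Payload 6.4 kg.
Tool frame: the origin (TCP) lies midway between the tips of the shut fingers; the grasp point (between the pads) lies arm.hold_point_z behind it (arm.hold_point_z is the distance from the TCP to the grasp point, in m); z points along the fingers, y is the line along which they close (so a half turn about z gives the same grasp; the last joint's range is limited). The gripper opens to 88 mm and grips with 3 to 60 N. Pads are 18 mm wide; open, the fingers measure 123 mm over their backs; the gripper's body (75 mm by 187 mm) begins 45 mm behind the grasp point.
Start: joints at [0.993, 0.181, 1.607, -0, 1.354, -0.206], TCP at [0.209, 0.536, 0.239] pointing down, gripper open.
Joint ranges: [-2.99, 2.99], [-0.89, 2.07], [0.3, 2.58], [-1.14, 4.28], [0, 2.63], [-3.12, 3.12]. Speed limits (rad/s): [2.57, 2.57, 3.01, 3.14, 3.14, 3.14].

### API

Orientations are given as a rotation vector (axis times angle).
In Python, from bench import arm gives the robot as it stands.
- The arm moves only by the tool servo_tool, never from a script. Its argument "commands" is a list of rows, each a list of 5 numbers: the shift along the world's x, y, z in m, then the turn about the world's z in degrees, then the opening in per cent of the stroke, from 0 (shut) to 100 (fully open). A call has exactly 8 rows; each row is the pose to reach, as a shift and turn from the pose commanded when the call began; what a row does not reach only later rows make up. A row lasts 1/8 s, in which the tool goes at most 62.5 mm and 10.7 degrees, less where a joint would pass 70% of its speed; a pose out of reach is approached as far as the arm can. A call with a gripper value outside its range is refused whole. The fingers move at their own pace and stop on an object; "grip_force" is the grip in N (left out, the last holds). Time passes only in rows, so rows that repeat a pose let the fingers close, or fill a call up. It gives the time, the measured TCP pose, the force, the opening and the grip force at its end, in the units of the state.
- arm.get_state(): the state, without advancing time (a new reading comes with each control period).
- arm.grab_frame(name): name is "scene" or "side" or "wrist"; returns a dict with "image" (420x560x3 uint8, red, green, blue), "range_z" (420x560 float32, m along the optical axis (not along the pixel's ray), 0 where there is no reading), "intrinsics" (3x3 intrinsics, pixels), "origin" and "attitude" of the camera in the world; the wrist camera has in their place "mount" (4x4, takes a point from camera to tool coordinates, whose origin is the TCP and whose axes are the flange's). Camera axes: x right, y down, z forward; pixel columns grow to the right and rows downward; lengths in m; the calibration is good to about 2 mm. A picture is of the moment at which its call begins: read the wrist's pose just before it.
- arm.close_job(): hands the job in; it is judged then, once.
The state is a dict: "time_s": time; "joint_positions": joint angles; "qd": joint speeds; "tau": joint torques, N m; "tcp_pos": TCP position; "eef_rot": TCP orientation; "force": force on the tool from outside, world axes, zero at the start; "moment": the same for the moment, N m; "grip_width": finger opening in m; "grip_force": force on a finger pad.
Only numpy, scipy, OpenCV 4.12 (cv2) and the standard library are available. Lean on these libraries where they do the work, as an engineer would, in place of code of your own. Each camera call takes 0.05 s, during which the arm holds its last target. There are 200 camera calls.

### The job

Lock the lid of the wooden mosaic case using only your fingertips: push on the pegs of the steel disc to turn it until its slot lines up with the lock bar, then push the bar by its upright end plate through the slot and fully home under the keeper on the far side. Do not lift or carry the bar or anything else, leave the tub, jar, hammer and bowl where they stand, and finish with the hand clear.

Things in the scene. Friction and masses are not known exactly. Their poses are not given: they have to be found in the camera images.
- case: Closed flat plywood case, fixed to the table, 220 (its x) x 400 (its y) x 60 mm high; origin at the centre of its underside, z up. On its level lid, all on the line case x = 0 and in order along +y: the lock bar on a 5 mm high rail, two low staples over the bar, the slotted disc centred at y = 90 mm, and the keeper. The bar slides towards the case's +y.
- disc (a joint): Angle (rad) of the steel disc, 90 mm diameter, top 18 mm above the lid, axis vertical; grows anticlockwise from above; stops at -0.3 and 3.44. A slot 18 mm wide, open above, crosses its centre. At 0 and at 3.14 the slot lies along the bar: either will do. Starts at 0.6 to 2.54; friction (0.05 N m) holds it. Within 0.1 rad of true the tapered nose enters and draws it into line.
- slot (a point): Centre of the disc's slot, on its floor, 4.5 mm above the lid; its z is up, its y runs along the slot, its x points to peg_1. It turns with the disc.
- peg_1 (a point): Centre of the top of one of the two upright pegs on the disc: 12 mm diameter, 30 mm tall above the disc's top (tops 48 mm above the lid), 32 mm from the disc's axis, on the line square to the slot. At disc angle 0 this peg lies towards the case's +x.
- peg_2 (a point): Centre of the top of the other, identical peg, opposite the first across the slot.
- bar: Loose steel lock bar, 0.3 kg, 14 wide x 190 long x 12 mm high, lying on the rail through the staples (1 mm play each side); origin mid-length on its underside, y towards its nose, whose last 11 mm taper to 6 mm wide. At its -y end stands an upright plate 32 wide, 6 thick, top 45 mm above the bar's underside. Origin starts at case y = -53 to -69 mm; fully home it is at +67 mm.
- stop (a point): Middle of the rear (-y) face of the first staple, at lid height: case y = -22 mm. The bar is fully home when the front of its upright plate meets this staple. The two staples cover y = -22 to -12 and 18 to 28 mm; they are 28 mm wide plus 6 mm feet each side, and their tops are 21.5 mm above the lid.
- keeper (a point): Centre of the keeper, at lid height: a steel staple at case y = 143 to 165 mm, 18 mm wide inside, its top 22.5 mm above the lid, under which the bar's nose ends.
- push_plate (a point): Centre of the rear (-y) face of the bar's upright plate, 30 mm above the bar's underside, where a finger pushes towards +y.
- tub: Small white tub of stone chips, 52 mm diameter at the rim, 45 mm high, standing loose on the lid beside the bar; origin under its centre.
- glue_jar: Small capped jar, 48 mm diameter, 60 mm high, standing loose on the lid on the bar's other side; origin under its centre.
- hammer: Hammer with a wooden handle, 260 mm long, lying on the table to the robot's right of the case; origin under its middle, handle towards its -x.
- bowl: Green bowl of red glass chips, 124 mm diameter at the rim, 50 mm high, on the table to the robot's left of the case; origin under its centre.
Not all that is in view belongs to the job. What is meant by the bar is not orange or purple, and is the smaller of those in its own colour.

How it is judged:
By the outcome, as a careful person would: the job done as asked, in the order asked, and still so for the second after the job is handed in, with the robot touching nothing.
It also fails if it takes over 48 s, if anything falls off the work surface, if the arm or the gripper's body presses on something with over 40 N, if the wrist force passes 120 N, or if a joint passes its speed limit or range.

## Working session

There is one attempt and no reset: what is moved stays moved. The work goes in short steps, Python scripts to look and compute and a tool call to move; the robot and the scene stay as the last step left them, time stands still between calls to the robot, and variables do not carry over. Pictures are saved under pics/ and viewed, at most 10 in all, crops included, and the job is handed in when it is done.

Besides the shell and the picture viewer there is one more tool, called after ">>>" in YAML: its name, and indented under it one key for each argument. servo_tool: Moves the arm, as the interface text tells. Its arguments: {"type":"object","properties":{"commands":{"type":"array","items":{"type":"array","items":{"type":"number"}}},"grip_force":{"type":"number"}},"required":["commands"]}

```bash
mkdir -p pics; ls
cat > h.py <<'E'
import numpy as np, cv2, pickle
from scipy.spatial.transform import Rotation as R
def rot(a):
    a=np.array(a,float)
    if a.shape==(3,3): return a
    return R.from_rotvec(a).as_matrix() if a.size==3 else R.from_quat(a).as_matrix()
def cloud(f):
    K=f['intrinsics'];z=f['range_z'];v,u=np.mgrid[:z.shape[0],:z.shape[1]]
    P=np.stack([(u-K[0,2])/K[0,0]*z,(v-K[1,2])/K[1,1]*z,z],-1)
    return P@rot(f['attitude']).T+np.array(f['origin'])
def grab(arm,n):
    s=arm.get_state(); f=arm.grab_frame(n)
    if 'mount' in f:
        M=np.array(f['mount']);Rt=rot(s['eef_rot']);f['attitude']=Rt@M[:3,:3];f['origin']=Rt@M[:3,3]+np.array(s['tcp_pos'])
    return f
def save(f,n): cv2.imwrite('pics/'+n+'.png',f['image'][:,:,::-1])
E
python3 - <<'E'
from h import *; from bench import arm
print(arm.get_state(), arm.hold_point_z)
for n in ['scene','side','wrist']:
    f=grab(arm,n);save(f,n);pickle.dump(f,open(n+'.pkl','wb'))
    print(n,f['origin'],f['attitude'],f['intrinsics'])
a=cv2.imread('pics/scene.png');b=cv2.imread('pics/side.png');c=cv2.imread('pics/wrist.png')
E
```

```text
pics
{'time_s': 0.0, 'joint_positions': array([ 9.92685122e-01,  1.81536797e-01,  1.60797495e+00, -1.11901631e-06,
        1.35378933e+00, -2.06277646e-01]), 'qd': array([ 0.00051833,  0.00130481,  0.00110334, -0.00065438, -0.00109993,
       -0.0015221 ]), 'tau': array([ 1.47939991e-03, -4.33845592e+01, -3.41860056e+01,  7.02063181e-02,
        3.83646030e-02, -7.14104181e-05]), 'tcp_pos': array([0.20859324, 0.53527209, 0.2378285 ]), 'eef_rot': array([-5.80594766e-01, -3.08681258e+00,  2.47996390e-03]), 'force': array([-0.48317294,  1.05304913, -0.02284485]), 'moment': array([-0.00938814, -0.02463635,  0.00416529]), 'grip_force': 0.0, 'grip_width': 0.08793648097573425} 0.0187
scene [1.32853554 0.41708297 1.24519493] [-1.40235327 -2.25099087  0.80804662] [[537.30649813   0.         276.19134412]
 [  0.         537.30649813 209.3668649 ]
 [  0.           0.           1.        ]]
side [-0.22355734 -0.74063801  0.79197309] [-2.08122043  0.79314501 -0.41015713] [[379.41438647   0.         283.61829655]
 [  0.         379.41438647 214.28359479]
 [  0.           0.           1.        ]]
wrist [0.13800712 0.56341526 0.38469899] [[ 3.63290862e-01  8.90396495e-01  2.74251402e-01]
 [ 9.31675691e-01 -3.47069562e-01 -1.07345825e-01]
 [-3.96032642e-04  2.94511121e-01 -9.55647970e-01]] [[375.19762117   0.         277.9539358 ]
 [  0.         375.19762117 210.34228878]
 [  0.           0.           1.        ]]
```

View pics/scene.png

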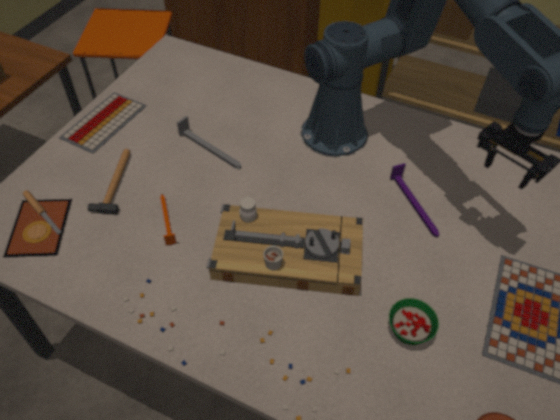

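View pics/side.png

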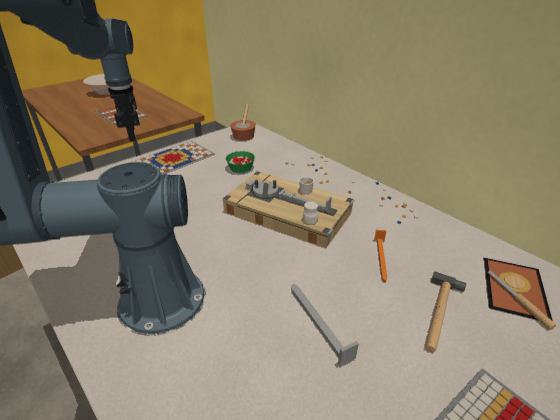

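The scene picture shows the case at about (288,248), with the bar's plate at about (232,235), the disc at (322,242), the jar at (248,210) and the tub at (273,258). The side view shows the same. The big grey, orange and purple bars on the table are decoys.

Run:
```python
from h import *
for n,box in [('scene',(195,190,380,300)),('side',(210,165,365,255))]:
    f=pickle.load(open(n+'.pkl','rb'));P=cloud(f);u0,v0,u1,v1=box
    Q=P[v0:v1,u0:u1].reshape(-1,3);C=f['image'][v0:v1,u0:u1].reshape(-1,3).astype(int)
    ok=np.isfinite(Q).all(1)&(Q[:,2]>-.05);Q=Q[ok];C=C[ok]
    h=np.histogram(Q[:,2],bins=np.arange(-.01,.13,.005));print(n,h[0])
    lid=Q[(Q[:,2]>.05)&(Q[:,2]<.075)];lid=lid[np.hypot(*(lid[:,:2]-np.median(lid[:,:2],0)).T)<.27]
    r=cv2.minAreaRect(lid[:,:2].astype(np.float32));print(r,'lid z',np.median(lid[:,2]))
    print(cv2.boxPoints(r))
    # hi points
    for lo,hi in [(.09,.102),(.102,.115),(.115,.13)]:
        m=((P[...,2]>lo)&(P[...,2]<hi)).astype(np.uint8);mm=np.zeros_like(m);mm[v0:v1,u0:u1]=m[v0:v1,u0:u1]
        k,L,st,ce=cv2.connectedComponentsWithStats(mm)
        for i in range(1,k):
            if st[i,4]>3: print(lo,st[i],P[L==i].mean(0).round(4))
f=pickle.load(open('scene.pkl','rb'))
a=cv2.resize(f['image'][195:300,200:375,::-1],None,fx=4,fy=4,interpolation=cv2.INTER_CUBIC);cv2.imwrite('pics/c1.png',a)
```

```text
scene [ 113 2806 5145  916  151  140  158  151  156  148  164  149  238 2238
 4653  983  274  558  364  139  136  116   80   84   46   53   99   10]
((0.5278096199035645, 0.07205882668495178), (0.22943410277366638, 0.40582847595214844), 19.0164794921875) lid z 0.061568595977678386
[[ 0.35323566  0.22651958]
 [ 0.48547083 -0.15716076]
 [ 0.7023836  -0.08240193]
 [ 0.5701484   0.3012784 ]]
0.09 [240 208  17  10  63] [ 0.5092 -0.0599  0.0952]
0.09 [231 222   5  13  18] [ 0.5775 -0.0667  0.0964]
0.09 [331 235   5   3  10] [0.4784 0.182  0.0946]
0.09 [310 241   4   5  12] [0.5248 0.1402 0.0942]
0.09 [265 247  17  15 136] [0.603  0.0629 0.0955]
0.09 [264 258  19   8  42] [0.627  0.0758 0.0963]
0.102 [240 206  16   7  37] [ 0.51   -0.0587  0.1098]
0.102 [231 221   4  11  29] [ 0.5789 -0.068   0.1096]
0.102 [332 230   4   5  18] [0.4756 0.1814 0.1071]
0.102 [310 237   4   5  17] [0.5224 0.1377 0.108 ]
0.102 [264 246  19  17  76] [0.6087 0.0666 0.1056]
0.115 [240 197  16  14 161] [ 0.4978 -0.0655  0.1211]
side [   0 1848 5833  269  160  160  156  175  168  171  165  161  156  690
 2356  256  
[... 222 characters left out ...]
 0.4818035  -0.16034591]
 [ 0.6984262  -0.08638448]
 [ 0.56648016  0.3000668 ]]
0.09 [300 178  13   6  54] [0.6169 0.0746 0.0964]
0.09 [255 183   3   3   9] [0.4699 0.1762 0.0953]
0.09 [273 183   3   4   8] [0.5154 0.1326 0.0947]
0.09 [299 183  14   5  37] [0.5923 0.0523 0.0961]
0.09 [326 201   5   5  13] [ 0.5687 -0.0759  0.0972]
0.09 [303 210  15   8  60] [ 0.4831 -0.0786  0.0956]
0.102 [299 177  15   8  42] [0.6066 0.0635 0.1053]
0.102 [255 180   3   3   9] [0.4702 0.1758 0.1075]
0.102 [273 180   3   4  11] [0.5169 0.1329 0.1068]
0.102 [326 196   6   8  24] [ 0.5722 -0.0735  0.1092]
0.102 [304 208  14   6  37] [ 0.4829 -0.081   0.1091]
0.115 [304 202  14   9 101] [ 0.4906 -0.0717  0.1207]
```

View pics/c1.png

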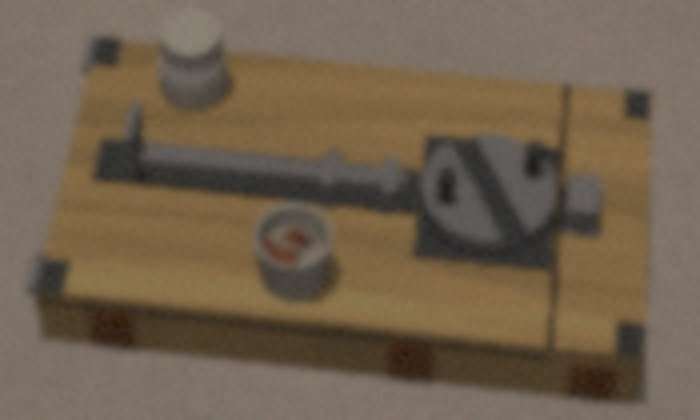

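Measured: case centre at about (0.526, 0.071), yaw 19°. The disc is at about (0.497, 0.156), with its pegs at (0.473, 0.179) and (0.520, 0.1355). That puts the disc angle at about 2.06 rad, so I'll turn it +62° to reach π. The plan is to put the two parted fingertips between the pegs, centred on the disc axis, and twist. I'll move above it and check with the wrist camera.

>>> servo_tool:
  commands:
    - [0.036,-0.047,0,3,52]
    - [0.072,-0.095,0,6,52]
    - [0.108,-0.142,0,9,52]
    - [0.144,-0.19,0,12,52]
    - [0.18,-0.237,0,15,52]
    - [0.216,-0.284,0,18,52]
    - [0.252,-0.332,0,21,52]
    - [0.288,-0.379,0,21,52]

```text
time_s: 1.15
tcp_pos: [0.4977, 0.155, 0.2387]
eef_rot: [0.008, 3.142, 0.0]
force: [0.6, 0.6, 0.5]
grip_width: 0.0457
grip_force: 0.0
```

```bash
cat > m.py <<'E'
from h import *; from bench import arm
import sys
s=arm.get_state();print(s['time_s'],s['tcp_pos'],s['eef_rot'],s['joint_positions'].round(3),s['grip_width'],s['force'])
f=grab(arm,'wrist');save(f,sys.argv[1]);pickle.dump(f,open('wrist.pkl','wb'));P=cloud(f)
for lo,hi in [(.095,.104),(.104,.114)]:
    m=((P[...,2]>lo)&(P[...,2]<hi)&(abs(P[...,0]-.53)<.2)).astype(np.uint8)
    k,L,st,ce=cv2.connectedComponentsWithStats(m)
    for i in range(1,k):
        if st[i,4]>15: print(lo,st[i],P[L==i].mean(0).round(4),P[L==i].min(0).round(4),P[L==i].max(0).round(4))
E
python3 m.py w1
```

```text
1.15 [0.4976757  0.15497187 0.23866713] [7.65477088e-03 3.14156114e+00 2.25772541e-04] [ 0.074  0.06   1.741  0.     1.341 -1.492] 0.04567392683032035 [0.64698537 0.58914714 0.53613272]
0.095 [303 158  14   7  26] [0.4698 0.1789 0.0997] [0.4683 0.1751 0.0954] [0.4736 0.1845 0.1037]
0.095 [  0 168  27  49 415] [ 0.4924 -0.0509  0.0981] [ 0.4754 -0.0616  0.095 ] [ 0.515  -0.0446  0.1033]
0.095 [248 215  15   8  49] [0.5161 0.1378 0.0997] [0.5146 0.1314 0.0951] [0.5193 0.1427 0.1039]
0.095 [  0 267  29  36 336] [ 0.574  -0.0675  0.0995] [ 0.5597 -0.0778  0.095 ] [ 0.5907 -0.0613  0.1039]
0.095 [153 293  14  11  30] [0.5874 0.0544 0.0995] [0.5846 0.0468 0.0951] [0.5939 0.0588 0.1038]
0.104 [304 159  16  17 205] [0.4738 0.1807 0.1085] [0.4683 0.1751 0.1044] [0.4801 0.1863 0.1106]
0.104 [  0 175  18  48 340] [ 0.4946 -0.0484  0.1096] [ 0.479  -0.0572  0.1044] [ 0.515  -0.0444  0.114 ]
0.104 [248 219  15  15 184] [0.5199 0.1373 0.1082] [0.5149 0.1317 0.1041] [0.5261 0.1428 0.111 ]
0.104 [  0 271  23  39 419] [ 0.5772 -0.0676  0.1086] [ 0.5596 -0.0737  0.1041] [ 0.5919 -0.0616  0.1122]
0.104 [150 297  15  16  62] [0.5907 0.0514 0.1055] [0.5842 0.046  0.1041] [0.5988 0.0589 0.107 ]
```

View pics/w1.png

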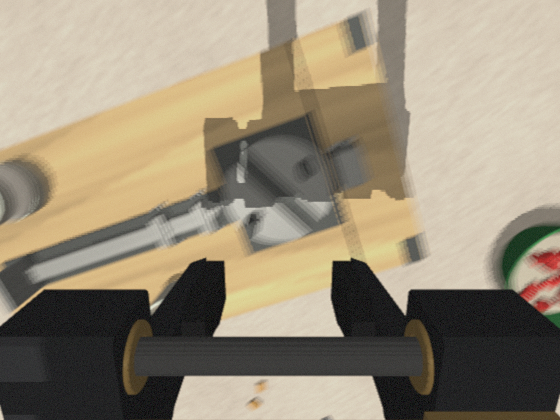

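The wrist view shows the disc at about (290,190), with pegs at (311,165) and (255,222) between the finger tips. It agrees with the earlier estimate: mid (0.497, 0.158), peg line 137°. Next I descend and start the twist.

>>> servo_tool:
  commands:
    - [0,0.001,-0.04,0,59]
    - [0,0.001,-0.09,0,59]
    - [0,0.001,-0.13,0,59]
    - [0,0.001,-0.149,0,59]
    - [0,0.001,-0.149,0,59]
    - [0,0.001,-0.149,8,59]
    - [0,0.001,-0.149,16,59]
    - [0,0.001,-0.149,24,59]

```text
time_s: 2.2
tcp_pos: [0.4975, 0.1578, 0.0911]
eef_rot: [-0.652, 3.072, -0.001]
force: [-1.0, -1.0, -1.4]
grip_width: 0.0518
grip_force: 0.9
```

>>> servo_tool:
  commands:
    - [0,0,0,8,59]
    - [0,0,0,16,59]
    - [0,0,0,24,59]
    - [0,0,0,32,59]
    - [0,0,0,40,59]
    - [0,0,0,46,59]
    - [0,0,0,51,59]
    - [0,0,0,51,59]

```text
time_s: 3.2
tcp_pos: [0.4979, 0.1581, 0.0912]
eef_rot: [-1.904, 2.496, -0.002]
force: [0.3, 1.3, 1.0]
grip_width: 0.0519
grip_force: 0.6
```

```bash
python3 m.py w2
python3 - <<'E'
from h import *; from bench import arm
f=grab(arm,'scene');P=cloud(f);pickle.dump(f,open('scene2.pkl','wb'))
save(f,'s2');cv2.imwrite('pics/s2c.png',cv2.resize(f['image'][195:300,200:375,::-1],None,fx=4,fy=4))
E
```

```text
3.2 [0.49794062 0.15807537 0.09116791] [-1.90368104e+00  2.49620743e+00 -2.07658794e-03] [ 0.08   0.251  1.854  0.     1.035 -2.794] 0.05188051841150663 [0.28706191 1.33537388 0.96988828]
0.095 [334 237  32  26 279] [0.4672 0.147  0.0997] [0.4608 0.1451 0.095 ] [0.4724 0.1524 0.104 ]
0.095 [176 260  54  67 703] [0.5258 0.1496 0.0997] [0.5211 0.1374 0.095 ] [0.5346 0.1688 0.104 ]
0.095 [368 262  11  10  58] [0.4591 0.1583 0.1011] [0.4575 0.1574 0.0968] [0.4614 0.1589 0.104 ]
0.095 [338 271   6  40 141] [0.4736 0.1656 0.0997] [0.4713 0.1574 0.0952] [0.4759 0.1739 0.1039]
0.104 [ 338  246   51   81 1493] [0.4671 0.1553 0.1091] [0.4565 0.1452 0.104 ] [0.4759 0.1744 0.114 ]
0.104 [ 167  270   61   67 1080] [0.5262 0.1503 0.1091] [0.521  0.1371 0.104 ] [0.5352 0.1691 0.114 ]
```

View pics/w2.png

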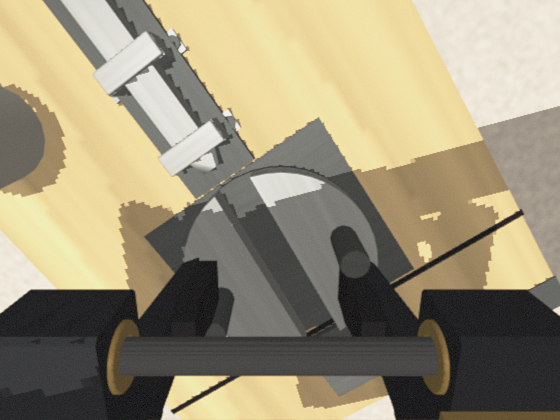

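The wrist view shows the disc turned, with the slot running from about (225,200) to (320,330) and nearly in line with the bar, (75,20) to (200,165). Peg 1 sits at (355,263) against the right finger. I'll measure the remaining angle by ray casting.

```bash
cat > r.py <<'E'
from h import *
f=pickle.load(open('wrist.pkl','rb'))
g=cv2.cvtColor(f['image'],cv2.COLOR_RGB2GRAY)
K=f['intrinsics'];A=rot(f['attitude']);o=np.array(f['origin'])
def ray(p,z):
    d=A@np.array([(p[0]-K[0,2])/K[0,0],(p[1]-K[1,2])/K[1,1],1]);return (o+d*(z-o[2])/d[2])[:2]
for l in cv2.createLineSegmentDetector().detect(g)[0][:,0]:
    if np.hypot(l[2]-l[0],l[3]-l[1])<38: continue
    for z in (.0615,.077,.079):
        a,b=ray(l[:2],z),ray(l[2:],z);
        if z==.0615: s=str(l.round())
        s+=' | %.1f'%(np.degrees(np.arctan2(*(b-a)[::-1]))%180)
        if z==.079: s+=' '+str(a.round(4))+str(b.round(4))
    print(s)
print('peg',ray((355,263),.108))
E
python3 r.py
```

```text
[396. 418. 382. 376.] | 94.2 | 94.2 | 94.2 [0.4611 0.2614][0.4633 0.2319]
[ -0. 313.  30. 289.] | 21.7 | 21.7 | 21.7 [0.6354 0.1468][0.6152 0.1387]
[ 31. 289. 132. 289.] | 164.7 | 164.7 | 164.7 [0.6149 0.1387][0.5685 0.1515]
[174. 375. 160. 419.] | 55.1 | 55.1 | 55.1 [0.5661 0.2033][0.5835 0.2282]
[528. 291. 559. 316.] | 127.3 | 127.3 | 127.3 [0.3874 0.2018][0.3738 0.2197]
[170. 410. 230. 375.] | 18.8 | 18.8 | 18.8 [0.5759 0.224 ][0.5383 0.2112]
[242. 374. 174. 413.] | 18.8 | 18.8 | 18.8 [0.5321 0.2121][0.5749 0.2267]
[424. 289. 532. 289.] | 164.7 | 164.7 | 164.7 [0.4346 0.188 ][0.3855 0.2014]
[437. 257. 496. 223.] | 18.8 | 18.8 | 18.8 [0.4267 0.1732][0.3985 0.1636]
[228. 375. 176. 375.] | 164.8 | 164.8 | 164.8 [0.5394 0.2109][0.5655 0.2038]
[249. 177. 339. 330.] | 103.7 | 103.7 | 103.7 [0.4992 0.1144][0.4784 0.1995]
[294. 375. 242. 375.] | 164.8 | 164.8 | 164.8 [0.5066 0.2199][0.5326 0.2128]
[198. 127. 151.  63.] | 108.8 | 108.8 | 108.8 [0.5138 0.0885][0.5234 0.0602]
[125.  85. 172. 147.] | 108.8 | 108.8 | 108.8 [0.5367 0.065 ][0.527  0.0931]
[303. 173. 263. 172.] | 163.1 | 163.1 | 
[... 1345 characters left out ...]
] | 164.7 | 164.7 | 164.7 [0.5335 0.1881][0.4959 0.1983]
[552. 273. 523. 217.] | 108.9 | 108.9 | 108.9 [0.3761 0.1955][0.3869 0.1638]
[558. 411. 439. 411.] | 164.7 | 164.7 | 164.7 [0.3772 0.2789][0.438  0.2623]
[220. 113. 179.  54.] | 108.8 | 108.8 | 108.8 [0.503  0.0853][0.5116 0.06  ]
[165.  34. 141.   0.] | 108.7 | 108.7 | 108.7 [0.5145 0.0516][0.5191 0.0382]
[414. 336. 353. 336.] | 164.6 | 164.6 | 164.6 [0.4434 0.2128][0.4726 0.2048]
[202. 336. 141. 336.] | 165.0 | 165.0 | 165.0 [0.5449 0.185 ][0.5742 0.1772]
[ 82. 336.   1. 336.] | 164.8 | 164.8 | 164.8 [0.6023 0.1694][0.6413 0.1588]
[490. 153. 507. 187.] | 109.0 | 109.0 | 109.0 [0.398  0.1314][0.3923 0.1482]
peg [0.46617729 0.15120188]
```

The slot is at 103.7° and the bar at 108.8°, so I turn +5.1° more, back off and rise.

>>> servo_tool:
  commands:
    - [0,0,0,3,59]
    - [0,0,0,5.1,59]
    - [0,0,0,5.1,59]
    - [0,0,0,-3,59]
    - [0,0,0,-9,59]
    - [0,0,0.04,-9,59]
    - [0,0,0.08,-9,0]
    - [0,0,0.08,-9,0]

```text
time_s: 4.3
tcp_pos: [0.4987, 0.1576, 0.1728]
eef_rot: [-1.701, 2.636, -0.005]
force: [0.4, 0.4, 0.1]
grip_width: 0.0345
grip_force: 0.0
```

```bash
python3 m.py w3; python3 r.py | grep -E "\| 10[0-9]|\| 11"
```

```text
4.3 [0.49870787 0.15762762 0.17276041] [-1.70053098  2.63627737 -0.00478923] [ 7.900e-02  1.320e-01  1.803e+00 -1.000e-03  1.200e+00 -2.637e+00] 0.034522236781613334 [0.39821507 0.37425528 0.09518407]
0.095 [ 44 120  49  81 494] [0.5879 0.0701 0.0997] [0.583  0.0464 0.095 ] [0.6054 0.0926 0.104 ]
0.095 [   1  125   70   78 1079] [0.6246 0.0639 0.0996] [0.6026 0.0443 0.095 ] [0.6327 0.0898 0.104 ]
0.095 [ 22 138  56  43 905] [0.6101 0.0651 0.0958] [0.5934 0.0491 0.095 ] [0.6247 0.077  0.0979]
0.095 [ 25 146   8   6  16] [0.6161 0.0554 0.0956] [0.6139 0.0535 0.0951] [0.6177 0.0567 0.0963]
0.095 [310 178  19  14  67] [0.4676 0.1438 0.0994] [0.462  0.1424 0.0952] [0.4734 0.1473 0.1038]
0.095 [236 246  19  13 100] [0.5254 0.1661 0.0997] [0.522  0.1638 0.0952] [0.5323 0.172  0.1039]
0.104 [   0  120   87   88 1404] [0.6076 0.0672 0.1055] [0.5829 0.0416 0.104 ] [0.635  0.0926 0.1077]
0.104 [311 182  21  21 340] [0.4676 0.1478 0.1084] [0.4618 0.1425 0.1041] [0.4734 0.1541 0.1105]
0.104 [235 251  20  20 285] [0.527  0.169  0.1082] [0.522 0.164 0.104] [0.5329 0.1753 0.1103]
[488. 289. 538. 336
[... 210 characters left out ...]
34]
[162. 106. 197. 141.] | 108.9 | 108.9 | 108.9 [0.5365 0.0649][0.5269 0.0928]
[292. 106. 378. 203.] | 108.8 | 108.8 | 108.8 [0.463  0.0985][0.4357 0.1788]
[315. 263. 226. 176.] | 109.5 | 109.5 | 109.5 [0.491  0.2025][0.5199 0.121 ]
[142. 100.  41.  -1.] | 108.9 | 108.9 | 108.9 [0.5459 0.0571][ 0.5705 -0.0149]
[ 56.  -1. 149.  93.] | 108.9 | 108.9 | 108.9 [ 0.5624 -0.0114][0.5398 0.0548]
[190. 148. 157. 116.] | 109.3 | 109.3 | 109.3 [0.533  0.0949][0.5421 0.0688]
[273. 186. 335. 248.] | 109.7 | 109.7 | 109.7 [0.4947 0.1393][0.4741 0.197 ]
[226. 247. 188. 210.] | 108.2 | 108.2 | 108.2 [0.5424 0.1659][0.5538 0.1314]
[451. 154. 481. 192.] | 108.8 | 108.8 | 108.8 [0.3825 0.1674][0.3716 0.1994]
```

The slot is at 109.6° and the bar at 108.8°, so they are aligned within 0.015 rad. Now I move behind the end plate with the fingers shut and their flat side facing the push.

>>> servo_tool:
  commands:
    - [0.011,-0.033,0,-10,0]
    - [0.022,-0.066,0,-20,0]
    - [0.033,-0.099,0,-30,0]
    - [0.044,-0.132,0,-40,0]
    - [0.056,-0.165,0,-50,0]
    - [0.067,-0.198,0,-60,0]
    - [0.078,-0.231,0,-70,0]
    - [0.089,-0.264,0,-80,0]

```text
time_s: 5.35
tcp_pos: [0.5847, -0.1071, 0.1674]
eef_rot: [-0.401, -3.112, -0.001]
force: [-0.7, 0.7, -0.3]
grip_width: 0.0008
grip_force: 0.0
```

>>> servo_tool:
  commands:
    - [0,0,0,-10,0]
    - [0,0,0,-20,0]
    - [0,0,0,-30,0]
    - [0,0,0,-40,0]
    - [0,0,0,-50,0]
    - [0,0,0,-57,0]
    - [0,0,0,-57,0]
    - [0,0,0,-57,0]

```text
time_s: 6.35
tcp_pos: [0.5852, -0.1061, 0.1685]
eef_rot: [-1.827, -2.553, 0.001]
force: [-0.1, -0.1, 0.9]
grip_width: 0.0007
grip_force: 0.0
```

```bash
python3 m.py w4|head -1
python3 - <<'E'
from h import *
f=pickle.load(open('wrist.pkl','rb'));P=cloud(f)
d=np.array([-.3227,.9465]);n=np.array([.9465,.3227]);c=np.array([.4973,.1584])
q=P.reshape(-1,3);q=q[np.isfinite(q).all(1)&(q[:,2]>.09)&(q[:,2]<.112)]
a=(q[:,:2]-c)@d;l=(q[:,:2]-c)@n;m=(abs(l)<.03)&(a<-.1)&(a>-.35);print('plate along',np.percentile(a[m],[2,50,98]),'lat',np.percentile(l[m],[2,50,98]),m.sum())
from bench import arm;s=arm.get_state();t=s['tcp_pos'][:2]-c;print('tcp along',t@d,'lat',t@n)
E
```

```text
6.35 [ 0.58518473 -0.10609807  0.16854861] [-1.82720162e+00 -2.55311061e+00  1.03163153e-03] [-0.379  0.295  1.617 -0.     1.232 -0.707] 0.0007414620706726253 [-0.1318634  -0.05182039  0.94328657]
plate along [-0.24422821 -0.2397153  -0.23811258] lat [-0.01494791  0.00054489  0.01559742] 963
tcp along -0.2788433687052453 lat -0.002000208236345643
```

View pics/w4.png

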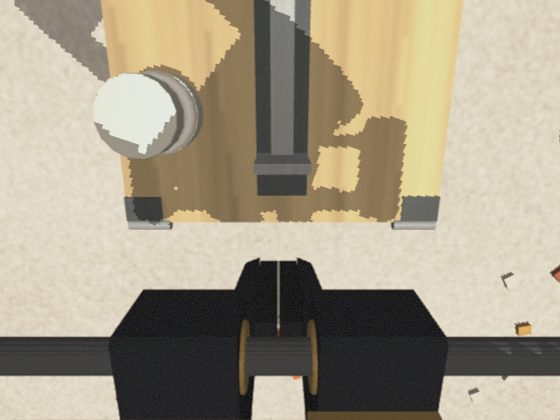

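The wrist view shows the bar at column 283, its plate at (283,162), and the fingers squarely behind it. Plate rear face is at along −0.244 and the TCP at −0.279. I descend, then push 40 mm to start.

>>> servo_tool:
  commands:
    - [0.002,0.001,-0.04,0,0]
    - [0.002,0.001,-0.074,0,0]
    - [0.002,0.001,-0.074,0,0]
    - [-0.001,0.01,-0.074,0,0]
    - [-0.004,0.02,-0.074,0,0]
    - [-0.006,0.025,-0.074,0,0]
    - [-0.009,0.034,-0.074,0,0]
    - [-0.012,0.043,-0.074,0,0]

```text
time_s: 7.4
tcp_pos: [0.5749, -0.0636, 0.097]
eef_rot: [1.829, 2.55, 0.001]
force: [1.1, -3.9, 3.6]
grip_width: 0.0004
grip_force: 2.2
```

>>> servo_tool:
  commands:
    - [-0.002,0.007,0,0,0]
    - [-0.005,0.014,0,0,0]
    - [-0.007,0.021,0,0,0]
    - [-0.01,0.028,0,0,0]
    - [-0.012,0.035,0,0,0]
    - [-0.014,0.042,0,0,0]
    - [-0.016,0.047,0,0,0]
    - [-0.016,0.047,0,0,0]

```text
time_s: 8.4
tcp_pos: [0.5571, -0.0152, 0.0952]
eef_rot: [-1.829, -2.552, -0.0]
force: [0.5, -0.1, 1.1]
grip_width: 0.0007
grip_force: 0.2
```

```bash
cat > t.py <<'E'
from h import *; from bench import arm
d=np.array([-.3227,.9465]);n=np.array([.9465,.3227]);c=np.array([.4973,.1584])
s=arm.get_state();t=s['tcp_pos'][:2]-c;print(s['time_s'],s['tcp_pos'],'tcp along',t@d,'lat',t@n,'F along',s['force'][:2]@d,s['force'])
E
python3 t.py
```

```text
8.4 [ 0.55710087 -0.01522905  0.09519734] tcp along -0.18363763669701696 lat 0.0005714328215849775 F along -0.2685520229936782 [ 0.45554769 -0.1284171   1.10111756]
```

>>> servo_tool:
  commands:
    - [-0.002,0.007,0,0,0]
    - [-0.005,0.014,0,0,0]
    - [-0.007,0.021,0,0,0]
    - [-0.01,0.028,0,0,0]
    - [-0.012,0.035,0,0,0]
    - [-0.014,0.042,0,0,0]
    - [-0.016,0.047,0,0,0]
    - [-0.016,0.047,0,0,0]

```text
time_s: 9.4
tcp_pos: [0.5416, 0.0314, 0.0956]
eef_rot: [-1.83, -2.553, -0.0]
force: [-0.3, 1.0, -0.1]
grip_width: 0.0005
grip_force: 0.0
```

```bash
python3 t.py
```

```text
9.4 [0.54156469 0.03136558 0.0956282 ] tcp along -0.1345222990817727 lat 0.0009025231886586005 F along 1.0018506752849687 [-0.2569494   0.97087491 -0.14030351]
```

>>> servo_tool:
  commands:
    - [-0.0006,0.0019,0,0,0]
    - [-0.0013,0.0038,0,0,0]
    - [-0.0019,0.0057,0,0,0]
    - [-0.0024,0.007,0,0,0]
    - [-0.0027,0.008,0,0,0]
    - [-0.003,0.009,0,0,0]
    - [-0.0033,0.0098,0,0,0]
    - [-0.0033,0.0098,0,0,0]

```text
time_s: 10.4
tcp_pos: [0.5396, 0.0379, 0.0959]
eef_rot: [1.829, 2.549, -0.004]
force: [2.9, -12.7, -2.3]
grip_width: 0.0007
grip_force: 6.4
```

```bash
python3 t.py
```

```text
10.4 [0.53956089 0.03794658 0.09592209] tcp along -0.1276467467558752 lat 0.001129613986109269 F along -12.95718361095966 [  2.93888269 -12.68759236  -2.32111341]
```

The TCP is at −0.1276 (predicted −0.127) and the force has risen to 13 N, so the plate is against the staple. I back off, rise and check.

>>> servo_tool:
  commands:
    - [0,0,0,0,0]
    - [0.005,-0.015,0,0,0]
    - [0.016,-0.047,0,0,0]
    - [0.023,-0.066,0.02,0,0]
    - [0.032,-0.095,0.06,0,0]
    - [0.032,-0.095,0.11,0,0]
    - [0.032,-0.095,0.15,0,0]
    - [0.032,-0.095,0.15,0,0]

```text
time_s: 11.4
tcp_pos: [0.5726, -0.0551, 0.2497]
eef_rot: [1.828, 2.548, 0.005]
force: [-0.0, 0.1, -0.3]
grip_width: 0.0004
grip_force: 0.0
```

```bash
python3 t.py; python3 m.py w5 | tail -12
python3 - <<'E'
from h import *
f=pickle.load(open('wrist.pkl','rb'));P=cloud(f)
d=np.array([-.3227,.9465]);n=np.array([.9465,.3227]);c=np.array([.4973,.1584])
q=P.reshape(-1,3);q=q[np.isfinite(q).all(1)&(q[:,2]>.09)&(q[:,2]<.114)]
a=(q[:,:2]-c)@d;l=(q[:,:2]-c)@n;m=(abs(l)<.03)&(a<-.05)&(a>-.3);print('plate along',np.percentile(a[m],[2,50,98]),'want -.118..-.112')
E
```

```text
11.4 [ 0.5725814  -0.05506007  0.24966041] tcp along -0.2263332645253575 lat 0.0023702826450882086 F along 0.057848510829960446 [-0.00573799  0.05916203 -0.32032935]
11.4 [ 0.5725814  -0.05506007  0.24966041] [1.82757669 2.54782887 0.00463964] [-3.030e-01  1.670e-01  1.600e+00  1.000e-03  1.368e+00 -6.290e-01] 0.0003644895793437193 [-0.00573799  0.05916203 -0.32032935]
0.095 [355  20  54  67 456] [0.6187 0.0771 0.0996] [0.5879 0.0476 0.0951] [0.6317 0.0899 0.104 ]
0.095 [357  36  41  47 678] [0.61   0.0647 0.0959] [0.5934 0.049  0.095 ] [0.6245 0.0768 0.0988]
0.095 [251  46  44   2  46] [0.5349 0.0475 0.0999] [0.5204 0.0425 0.0982] [0.5501 0.0528 0.1038]
0.095 [341  53  16  33  38] [0.5914 0.0503 0.0999] [0.5843 0.0424 0.0958] [0.6021 0.0603 0.104 ]
0.095 [173 149  37  39 149] [ 0.5039 -0.0522  0.0966] [ 0.4838 -0.0706  0.095 ] [ 0.5169 -0.0457  0.1006]
0.104 [342  15  72  77 975] [0.6089 0.0683 0.1057] [0.5828 0.0415 0.104 ] [0.6342 0.0924 0.1086]
0.104 [250  36  46  11 502] [0.5344 0.0502 0.1106] [0.5187 0.0426 0.104 ] [0.5502 0.0583 0.1132]
0.104 [170 151  36  42 124] [ 0.5054 -0.052   0.11  ] [ 0.4852 -0.0713  0.1053] [ 0.517  -0.0453  0.114 ]
plate along [-0.11718752 -0.11510411 -0.11120673] want -.118..-.112
```

View pics/w5.png

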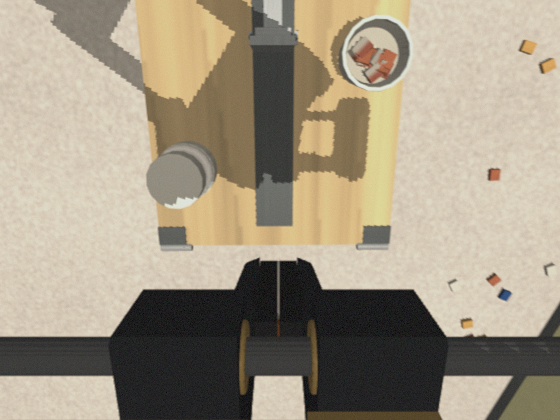

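The wrist view shows the plate against the staple at (273,40), with the tub at (376,52) and the jar at (180,176) undisturbed. The plate measures −0.117 to −0.111, which is fully home, and the hand is clear, so I hand in.

```bash
python3 -c "
from bench import arm
print(arm.close_job())"
```

```text
the job is handed in; nothing more can be done
None
```

The lid is locked: I turned the disc to about 3.14 rad and pushed the bar until its plate met the first staple, then moved the hand clear and handed the job in at about 11.5 s, with no verdict returned.

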